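Key the toothed pulley onto the cable winder's drive shaft

ROBOT

A 6-joint arm with a two-finger parallel gripper is mounted at the origin on the work surface. World frame = base frame: x ahead of the robot, y to its left, z up, the work surface at z = 0. Lengths are in mm, angles in rad, forces in N, time in s.
With the tool pointing down it reaches from about 300 to 1000 mm from the base axis. Payload 5.1 kg.
Tool frame: the origin (TCP) lies midway between the tips of the shut fingers; the grasp point (between the pads) lies 19 mm behind it (ctrl.pinch_z is the distance from the TCP to the grasp point, in mm); y points along the fingers, z is the direction in which the jaws open and shut, and the axes are right-handed (so a half turn about y gives the same grasp; the last joint's range is limited). The gripper opens to 95 mm and grips with 3 to 60 N. Pads are 20 mm wide; open, the fingers measure 119 mm over their backs; the gripper's body (75 mm by 180 mm) begins 59 mm behind the grasp point.
Start: joints at [1.044, 0.124, 1.65, -0, 1.367, -0.083], TCP at [279.111, 587.011, 214.656] pointing down, gripper open.
Joint ranges: [-2.61, 2.61], [-1.02, 2.33], [0.03, 2.71], [-1.35, 4.49], [0.32, 2.68], [-2.91, 2.91]. Speed limits (rad/s): [2.57, 2.57, 3.14, 3.14, 3.14, 3.14].

INTERFACE

Orientations are given as a unit quaternion [x, y, z, w].
In Python, from workcell import ctrl, cams gives the robot as it stands. The module is installed in compiled form; this text tells all that it offers.
- The arm moves only by the tool jog_arm, never from a script. Its argument "rows" is a list of rows, each a list of 5 numbers: the closure, from 0 (fully open) to 1 (shut), then the shift along the tool's x, y, z in mm, then the turn about the tool's y in rad. In form: [[jaw, tx, ty, tz, roll], ...]. A call has 1 to 20 rows; each row is the pose to reach, as a shift and turn from the pose commanded when the call began, along the tool's axes at that moment; what a row does not reach only later rows make up. A row lasts 1/10 s, in which the tool goes at most 50 mm and 8.59 degrees, less where a joint would pass 70% of its speed; a pose out of reach is approached as far as the arm can. A call with a gripper value outside its range is refused whole. The fingers move at their own pace and stop on an object; the grip force is fixed at half the most. Time passes only in rows, so rows that repeat a pose let the fingers close. It gives the time, the measured TCP pose, the force and the opening at its end, in the units of the state.
- ctrl.state(): the state, without advancing time (a new reading comes with each control period).
- cams.grab_frame(name): name is "scene" or "side" or "wrist"; returns a dict with "img" (420x560x3 uint8, blue, green, red), "K" (3x3 intrinsics, pixels), "dist" ([k1, k2, p1, p2, k3] as OpenCV has them; the pictures are not rectified), "R" (3x3) and "t" (3): a world point X has camera coordinates R X + t. Camera axes: x right, y down, z forward; pixel columns grow to the right and rows downward; lengths in mm; the calibration is good to about 2 mm. A picture is of the moment at which its call begins. There is no depth.
- ctrl.finish_job(): hands the job in, once; it reports no verdict.
The state is a dict: "t": time; "qpos": joint angles; "dq": joint speeds; "tau": joint torques, N m; "tcp_pos": TCP position; "tool_rot": TCP orientation; "force": force on the tool from outside, world axes, zero at the start; "wrist_torque": the same for the moment, N m; "width": opening from 0.0 (shut) to 1.0 (fully open).
Only numpy, scipy, OpenCV 4.12 (cv2) and the standard library are available. Lean on these libraries where they do the work, as an engineer would, in place of code of your own. Each camera call takes 0.05 s, during which the arm holds its last target.

TASK

Take the square brass key from the green rack and drop it into the slot of the upright shaft so that it stands fully down in its pocket. Then turn the blue toothed pulley so that its keyway lines up with the key and slide it down the shaft until it sits flat on the shoulder, boss up, with the key still fully down. Let go of both, and do not disturb the other things on the bench (the dark pin stays in the rack).

Things in the scene. Friction and masses are not known exactly. Their poses are not given: they have to be found in the camera images.
- key_center (a point): centre (half-way up) of the loose square key, brass coloured: 12 x 12 mm, 50 mm tall, small chamfer at its foot, about 55 g. It stands upright in one of the rack's two pockets, foot 6 mm and top 56 mm above the bench, 28 mm of it out of the rack. z is its long axis (up), x and y are normal to its side faces. The loose pocket lets it lean or turn a few degrees.
- rack: green plastic rack fixed to the bench, 60 mm (x) x 120 mm (y) x 28 mm high; origin at the centre of its underside. Two square pockets 14 x 14 mm and 22 mm deep at (0, +32 mm) and (0, -32 mm) in its frame; the key stands in one, a pin in the other, either way round.
- pin_center (a point): centre of the dark round steel pin, 10 mm across, 40 mm tall, standing in the rack's other pocket (18 mm stand out). Bystander.
- drive: cable winder's drive unit, fixed to the bench; origin on its shaft's axis at bench height, z up. Foot 150 x 150 mm, grey housing 120 x 120 mm up to 60 mm, black motor to 135 mm from the axis on the -x side, orange box to 82 mm on the -y side. On top a square shoulder 66 x 66 mm, its top at 80 mm, and an upright steel shaft of 32 mm diameter, top at 106 mm, with a slot in its +x side.
- slot (a point): slot's centre line at the shaft's end, 17 mm from the shaft's axis, 106 mm above the bench; axes as drive, x outwards through the slot. The slot is 14.5 mm wide (y), starts 9.5 mm from the axis and is open at the top and outside. At the shoulder it goes on down as a pocket 14.5 x 14.5 mm, 14 mm deep.
- key_home (a point): where the key's centre lies when it is fully down in the pocket: 17 mm from the shaft's axis on the slot's side, 91 mm above the bench; axes as drive. The key then stands 36 mm above the shoulder, 10 mm above the shaft's end.
- hub_center (a point): centre (bore axis, half-way up) of the toothed pulley, about 300 g, flat on the bench, boss up, 38 mm high; z up, x towards its keyway. Blue toothed disc of 97 mm diameter, 12 mm thick; above it a bright hexagonal boss, 62 mm across flats, to grip from above. A corner of the hexagon points to +x; one pair of flats faces +y and -y, the others are 60 degrees to either side.
- hub_keyway (a point): middle of the pulley's keyway: 21 mm from the bore's axis in the pulley's +x direction, half-way up. The bore is 36 mm in diameter and goes right through; the keyway is 17 mm wide, reaches 26 mm from the axis and runs the full height. A yellow mark on the disc shows its side.
- hub_home (a point): where the pulley's centre lies when it sits flat on the shoulder: on the shaft's axis, 99 mm above the bench; axes as drive.
- keyway_home (a point): where hub_keyway lies when the pulley is home: 21 mm from the shaft's axis on the slot's side, 99 mm above the bench; axes as drive.
- bottle: white dispenser bottle standing on the bench, 64 mm diameter, 140 mm tall; origin at the centre of its underside. Bystander.
- driver: screwdriver with orange handle lying on the bench. Bystander.
- ring: black plastic clamp ring lying flat, 80 mm outside, 14 mm high; origin at the centre of its underside. Bystander.
- tray: green open parts tray, 100 x 140 mm, 35 mm high; origin at the centre of its underside. Bystander.
- spacer: small plain steel spacer ring lying flat, 44 mm outside, 12 mm high; origin at the centre of its underside. Bystander.
- wrench: steel wrench lying on the bench. Bystander.
Mind the look-alikes: they are no part of the job. Of the things shaped like the part that bears hub_center, the aluminium one is meant.

How it is judged (in metres and radians):
On the way, in this order (a step that is already met when the one before it is completed fails the run):
1. the key stands fully down in the shaft's slot, let go (horizontal distance between key_center and key_home below 0.004 m and z of key_center in the frame of key_home between -0.004 and 0.004 m and angle between key_center's own z axis and vertical below 0.12 rad and contact force between the fingers and key below 0.3 N), for 0.2 s.
2. the pulley sits flat on the shoulder with its keyway over the key (horizontal distance between key_center and key_home below 0.004 m and z of key_center in the frame of key_home between -0.004 and 0.004 m and angle between key_center's own z axis and vertical below 0.12 rad and horizontal distance between hub_center and hub_home below 0.005 m and z of hub_center in the frame of hub_home between -0.004 and 0.003 m and angle between hub_center's own z axis and vertical below 0.08 rad and horizontal distance between hub_keyway and keyway_home below 0.006 m), for 0.2 s.
At the end, for the whole second after the job is handed in: Key within 4 mm of its home sideways and in height, tilt under 0.12 rad; pulley on the shoulder: centre within 5 mm of the shaft axis, height +3/-4 mm, tilt under 0.08 rad, keyway within 6 mm of its place over the key; both at rest and released (all of step 2 and linear speed of each of hub, key below 0.02 m/s); the robot touches nothing.
It fails at once if another thing on the bench is moved more than 30 mm (distance of any of pin_center, bottle, driver, ring, tray, spacer, wrench from where it was at the start of the episode above 0.03 m).
It also fails if it takes over 53 s, if anything falls off the work surface, if the arm or the gripper's body presses on something with over 40 N, if the wrist force passes 120 N, or if a joint passes its speed limit or range.

## Working session

There is one attempt and no reset: what is moved stays moved. The work goes in short steps, Python scripts to look and compute and a tool call to move; the robot and the scene stay as the last step left them, time stands still between calls to the robot, and variables do not carry over. Pictures are saved under pics/ and viewed, and the job is handed in when it is done.

Besides the shell and the picture viewer there is one more tool, called after "Request:" by a JSON object that holds its "name" and its "arguments". jog_arm: Moves the arm, as the interface text tells. Its arguments: {"type":"object","properties":{"rows":{"type":"array"}},"required":["rows"]}

```bash
mkdir -p pics; ls
python3 - <<'E'
from workcell import ctrl,cams
import cv2
s=ctrl.state(); print(s, ctrl.pinch_z)
for n in ["scene","side","wrist"]:
    f=cams.grab_frame(n); cv2.imwrite(f"pics/{n}0.png",f["img"])
    print(n,f["K"].tolist() if hasattr(f["K"],'tolist') else f["K"],f["dist"],f["R"],f["t"])
E
```

```text
pics
{'t': 0.0, 'qpos': array([ 1.04440879e+00,  1.24471327e-01,  1.65166153e+00,  2.38659798e-06,
        1.36748287e+00, -8.25873182e-02]), 'dq': array([ 9.68958017e-04, -6.18152429e-04, -6.32746164e-05, -1.46252259e-04,
        1.13267729e-03,  1.76253971e-04]), 'tau': array([ 1.97388516e-03, -4.17569697e+01, -3.59948552e+01,  7.74759217e-02,
        4.88361949e-02, -1.41188370e-04]), 'tcp_pos': array([278.79181227, 586.47304595, 213.41627592]), 'tool_rot': array([ 0.69045097, -0.15583788,  0.15540742, -0.68908674]), 'force': array([-0.16589485,  0.01775221,  0.15258209]), 'wrist_torque': array([-0.01647778,  0.03412647, -0.03403828]), 'width': 1.0031458013508032} 18.8
scene [[398.16852887776434, 0.0, 276.2740181324733], [0.0, 398.16852887776434, 213.19156429597135], [0.0, 0.0, 1.0]] [-0.02440965  0.          0.          0.          0.        ] [[-0.21713187  0.97612501 -0.00580688]
 [ 0.67443232  0.14571663 -0.72381469]
 [-0.70568747 -0.16107958 -0.68996998]] [  65.94156731 -318.81884283 1320.41697276]
side [[464.6359706559448, 0.0, 279.5796443780641], [0.0, 464.6359706559448, 204.59967195221125], [0.0, 0.0, 1.0]] [0.01875744 0.         0.         0.         0.        ] [[ 0.98034613 -0.19675816  0.0144116 ]
 [-0.12138468 -0.65915683 -0.74214421]
 [ 0.15552243  0.72580886 -0.67008527]] [-538.4241066   179.04760599  955.01770529]
wrist [[374.96022717838883, 0.0, 286.5460029550454], [0.0, 374.96022717838883, 211.48143900498914], [0.0, 0.0, 1.0]] [-0.10104304  0.          0.          0.          0.        ] [[ 0.42931619  0.90314902 -0.00307685]
 [ 0.86631235 -0.41083782  0.2841042 ]
 [ 0.25532434 -0.12463604 -0.95878847]] [-647.94818689  -32.97805409  392.76930135]
```

View pics/scene0.png

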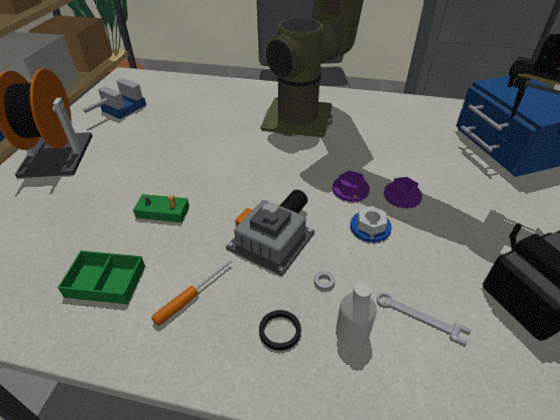

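View pics/side0.png

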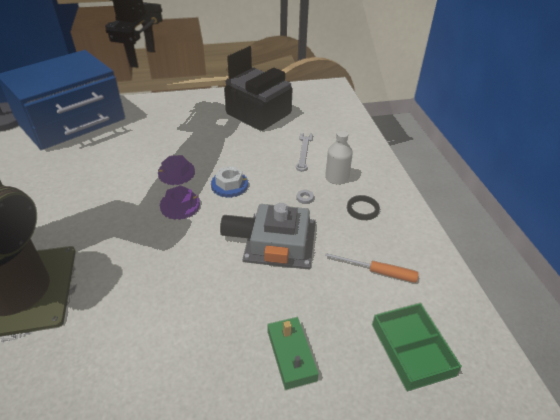

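View pics/wrist0.png

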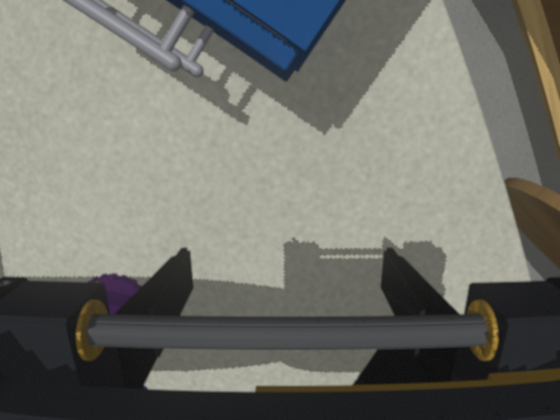

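```bash
cat > h.py <<'E'
import numpy as np, cv2
from workcell import ctrl,cams
from scipy.spatial.transform import Rotation as Ro
def grab(n,save=None):
    f=cams.grab_frame(n)
    for k in("K","dist","R","t"): f[k]=np.asarray(f[k],float)
    if save: cv2.imwrite(save,f["img"])
    return f
def onplane(f,uv,z):
    uv=np.asarray(uv,float).reshape(-1,1,2)
    n=cv2.undistortPoints(uv,f["K"],f["dist"]).reshape(-1,2)
    d=np.c_[n,np.ones(len(n))]@f["R"]; c=-f["R"].T@f["t"]
    s=(z-c[2])/d[:,2]
    return c+s[:,None]*d
def proj(f,X):
    p,_=cv2.projectPoints(np.asarray(X,float).reshape(-1,1,3),cv2.Rodrigues(f["R"])[0],f["t"],f["K"],f["dist"]); return p.reshape(-1,2)
def tri(fs,uvs):
    A=[];b=[]
    for f,uv in zip(fs,uvs):
        n=cv2.undistortPoints(np.array(uv,float).reshape(1,1,2),f["K"],f["dist"]).reshape(2)
        P=np.c_[f["R"],f["t"]]
        for i in(0,1):
            r=n[i]*P[2]-P[i];A.append(r[:3]);b.append(-r[3])
    x,res,_,_=np.linalg.lstsq(np.array(A),np.array(b),rcond=None); return x,np.sqrt(res)
def crop(img,x0,y0,w,h,k,name):
    cv2.imwrite(name,cv2.resize(img[y0:y0+h,x0:x0+w],None,fx=k,fy=k,interpolation=cv2.INTER_CUBIC))
E
python3 - <<'E'
import cv2,numpy as np
s=cv2.imread("pics/scene0.png");d=cv2.imread("pics/side0.png")
def c(i,x,y,w=100,h=75,k=4): return cv2.resize(i[y:y+h,x:x+w],None,fx=k,fy=k,interpolation=cv2.INTER_CUBIC)
cv2.imwrite("pics/c1.png",np.vstack([np.hstack([c(s,325,165),c(s,225,195)]),np.hstack([c(d,180,145),c(d,235,195)])]))
cv2.imwrite("pics/c2.png",np.hstack([c(s,125,175),c(d,250,315)]))
E
```

```text
(no output)
```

View pics/c1.png

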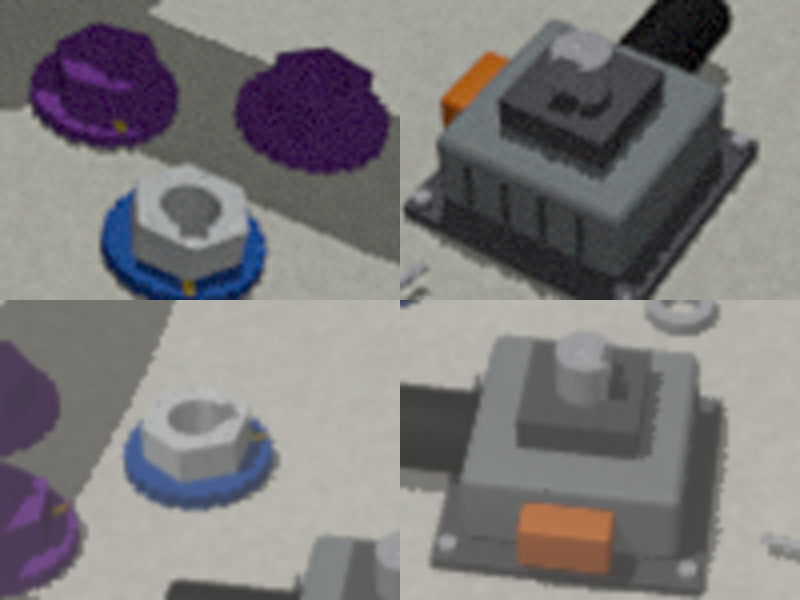

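View pics/c2.png

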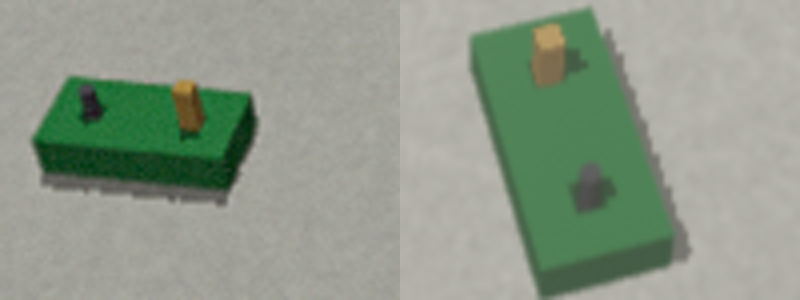

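Run:
```python
from h import *
fs,fd,fw=grab("scene"),grab("side"),grab("wrist")
S=lambda n,cx,cy,x0,y0: [x0+cx/4-.4,y0+cy/4-.4]
# key top centre: scene crop c2 left origin(125,175): (185,85); side origin (250,315): (548-400,33)
sk=S(0,185,87,125,175); dk=S(0,549-400,34,250,315)
print("key top",tri([fs,fd],[sk,dk]),onplane(fs,sk,56),onplane(fd,dk,56))
# rack top corners
rs=[S(0,*p,125,175) for p in[(70,78),(255,95),(228,163),(37,140)]]
rd=[S(0,x-400,y,250,315) for x,y in[(540,268),(470,38),(593,10),(673,238)]]
a=onplane(fs,rs,28);b=onplane(fd,rd,28);print("rack",a.round(1),b.round(1),a.mean(0),b.mean(0))
# shoulder top corners z=80 : scene origin(225,195)
ss=[S(0,x-400,y,225,195) for x,y in[(548,48),(663,75),(603,150),(500,103)]]
sd=[S(0,x-400,y-300,235,195) for x,y in[(532,345),(652,348),(645,438),(518,428)]]
a=onplane(fs,ss,80);b=onplane(fd,sd,80);print("shoulder",a.round(1),b.round(1),a.mean(0),b.mean(0))
# shaft top ellipse centre
s1=S(0,583-400,48,225,195);d1=S(0,584-400,345-300,235,195)
print("shaft",onplane(fs,s1,106),onplane(fd,d1,106))
# hub bore top
s1=S(0,190,208,325,165);d1=S(0,193,417-300,180,145)
print("bore",onplane(fs,s1,38),onplane(fd,d1,38))
print("mark",onplane(fs,S(0,188,287,325,165),12),onplane(fd,S(0,261,437-300,180,145),12))
s=ctrl.state(); R=Ro.from_quat(s["tool_rot"]).as_matrix(); print(R.round(3))
C=-fw["R"].T@fw["t"]; print("cam in tool",R.T@(C-s["tcp_pos"]), (fw["R"]@R).round(3))
print("tcp px",proj(fw,[s["tcp_pos"]]))
```

```text
key top (array([ 518.4811948 , -211.23411858,   54.7530876 ]), array([1.71743873])) [[ 518.5152505  -209.93648023   56.        ]] [[ 519.09005449 -213.0197311    56.        ]]
rack [[ 496.9 -302.8   28. ]
 [ 487.6 -182.3   28. ]
 [ 548.2 -175.3   28. ]
 [ 553.9 -296.3   28. ]] [[ 495.9 -306.9   28. ]
 [ 486.7 -190.1   28. ]
 [ 547.  -185.9   28. ]
 [ 554.9 -304.5   28. ]] [ 521.67779938 -239.18450456   28.        ] [ 521.1279539  -246.84868847   28.        ]
shoulder [[532.9  18.   80. ]
 [540.8  84.7  80. ]
 [602.9  65.1  80. ]
 [580.6   3.4  80. ]] [[536.4  78.5  80. ]
 [602.1  63.9  80. ]
 [582.4  -4.8  80. ]
 [517.3  15.   80. ]] [564.31880619  42.79854274  80.        ] [559.54392477  38.1596467   80.        ]
shaft [[556.19494038  43.87659774 106.        ]] [[558.99026046  45.24924055 106.        ]]
bore [[468.11663231 264.26972946  38.        ]] [[465.98351441 262.74957024  38.        ]]
mark [[506.20470407 269.03152156  12.        ]] [[509.59922405 266.82373543  12.        ]]
[[ 0.903 -0.     0.429]
 [-0.429 -0.001  0.903]
 [-0.    -1.    -0.001]]
cam in tool [ -80.01456921 -170.2415032    -0.65006744] [[-0.     0.002  1.   ]
 [ 0.959 -0.284  0.   ]
 [ 0.284  0.959 -0.001]]
tcp px [[288.36050239 268.46497246]]
```

Request:
{"name": "jog_arm", "arguments": {"rows": [[0,558,84,-617.5,1.049],[0,558,84,-617.5,1.049],[0,558,84,-617.5,1.049],[0,558,84,-617.5,1.049],[0,558,84,-617.5,1.049],[0,558,84,-617.5,1.049],[0,558,84,-617.5,1.049],[0,558,84,-617.5,1.049],[0,558,84,-617.5,1.049],[0,558,84,-617.5,1.049],[0,558,84,-617.5,1.049],[0,558,84,-617.5,1.049],[0,558,84,-617.5,1.049],[0,558,84,-617.5,1.049],[0,558,84,-617.5,1.049],[0,558,84,-617.5,1.049],[0,558,84,-617.5,1.049],[0,558,84,-617.5,1.049],[0,558,84,-617.5,1.049],[0,558,84,-617.5,1.049]]}}

```text
t: 2.3
tcp_pos: [517.7, -209.3, 130.6]
tool_rot: [-0.519, 0.48, -0.48, 0.519]
force: [-0.3, -0.0, -0.9]
width: 0.996
```

Run:
```python
from h import *
s=ctrl.state();print(s["t"],s["tcp_pos"],s["qpos"],s["dq"].round(3),s["force"])
f=grab("wrist","pics/w1.png")
```

```text
2.3 [ 517.65130719 -209.27254424  130.60710494] [-4.80471975e-01 -9.41696086e-03  1.93511155e+00  2.89132882e-04
  1.21635081e+00 -5.59291036e-01] [ 0.011 -0.011  0.006 -0.001 -0.    -0.001] [-0.27713417 -0.00659811 -0.94408697]
```

View pics/w1.png

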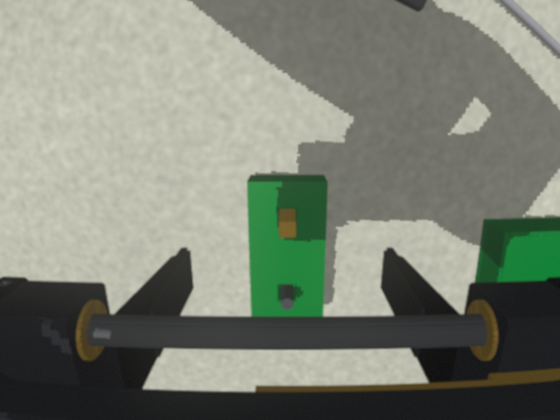

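Run:
```python
from h import *
crop(cv2.imread("pics/w1.png"),235,165,105,150,4,"pics/w1c.png")
```

```text
(no output)
```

View pics/w1c.png

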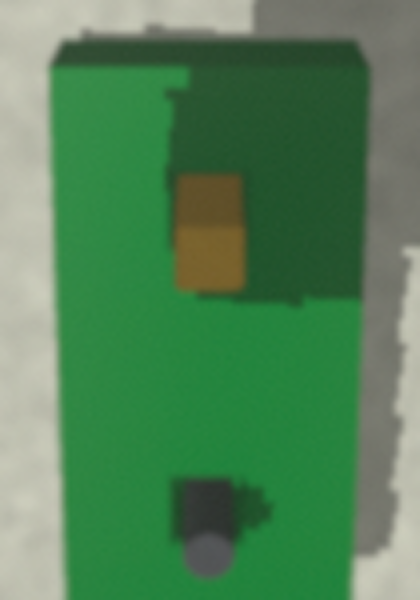

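Run:
```python
from h import *
f=grab("wrist"); s=ctrl.state()
R=Ro.from_quat(s["tool_rot"]).as_matrix(); 
C=lambda x,y:[235+x/4-.4,165+y/4-.4]
k=onplane(f,[C(210.5,258),C(176,226),C(245,226),C(245,290),C(176,290)],56)
r=onplane(f,[C(52,66),C(368,70),C(353,590),C(66,590)],28)
print(k.round(1)); print((k-s["tcp_pos"])@R)
print(r.round(1)); print((r-s["tcp_pos"])@R); print(onplane(f,[C(208,556)],46))
print(R.round(4), s["tcp_pos"])
```

```text
[[ 518.6 -214.9   56. ]
 [ 512.2 -209.6   56. ]
 [ 524.  -208.7   56. ]
 [ 525.  -220.3   56. ]
 [ 513.  -221.3   56. ]]
[[ 6.02507699 74.85009804  0.29540197]
 [ 0.20399992 74.84901674 -5.63643081]
 [ 0.20378636 74.85160709  6.22365269]
 [11.92648835 74.85119371  6.30655398]
 [11.92695368 74.8485687  -5.71218381]]
[[ 487.  -189.4   28. ]
 [ 545.6 -185.5   28. ]
 [ 554.8 -295.4   28. ]
 [ 495.2 -300.2   28. ]]
[[-21.9348049  102.84469557 -29.15540125]
 [-21.1736731  102.85750139  29.60534494]
 [ 89.13723093 102.85353602  30.04007509]
 [ 89.14822571 102.84047227 -29.77150353]]
[[ 523.23382953 -279.1389119    46.        ]]
[[ 7.950e-02  2.000e-04  9.968e-01]
 [-9.968e-01  1.000e-04  7.950e-02]
 [-0.000e+00 -1.000e+00  2.000e-04]] [ 517.77326109 -208.96132524  130.85025346]
```

Request:
{"name": "jog_arm", "arguments": {"rows": [[0.3,6,45,0.3,0],[0.5,6,80,0.3,0],[0.5,6,88.5,0.3,0],[0.5,6,88.5,0.3,0],[0.5,6,88.5,0.3,0],[1,6,88.5,0.3,0],[1,6,88.5,0.3,0],[1,6,88.5,0.3,0],[1,6,88.5,0.3,0],[1,6,88.5,0.3,0],[1,6,88.5,0.3,0]]}}

```text
t: 3.5
tcp_pos: [518.6, -216.3, 42.2]
tool_rot: [0.519, -0.48, 0.48, -0.519]
force: [0.1, 0.1, 0.0]
width: 0.13
```

Run:
```python
from h import *
s=ctrl.state();print(s["t"],s["tcp_pos"],s["force"],s["width"])
f=grab("wrist","pics/w2.png")
```

```text
3.5 [ 518.64038253 -216.25257717   42.15298985] [0.1212189  0.05536962 0.02219137] 0.12960087642663826
```

View pics/w2.png

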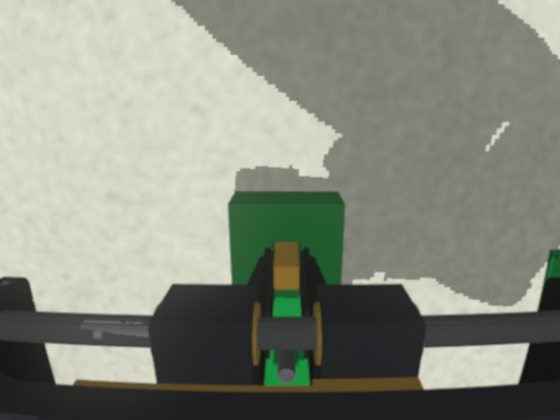

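Request:
{"name": "jog_arm", "arguments": {"rows": [[1,0,-15,0,0],[1,0,-50,0,0],[1,0,-95,0,0],[1,0,-123,0,0],[1,-213,-123,62.6,0.342],[1,-213,-123,62.6,0.342],[1,-213,-123,62.6,0.342],[1,-213,-123,62.6,0.342],[1,-213,-123,62.6,0.342],[1,-213,-123,62.6,0.342],[1,-213,-123,62.6,0.342],[1,-213,-123,62.6,0.342],[1,-213,-123,62.6,0.342]]}}

```text
t: 4.85
tcp_pos: [564.4, -0.2, 165.4]
tool_rot: [0.429, -0.562, 0.562, -0.429]
force: [-0.5, -0.6, -0.3]
width: 0.119
```

Run:
```python
from h import *
s=ctrl.state();print(s["t"],s["tcp_pos"],s["force"],s["width"])
f=grab("wrist","pics/w3.png"); np.savez("w3.npz",tcp=s["tcp_pos"],q=s["tool_rot"],**f)
crop(f["img"],190,80,200,150,4,"pics/w3c.png")
crop(f["img"],230,210,120,100,6,"pics/w3k.png")
```

```text
4.85 [ 5.64354887e+02 -1.85743737e-01  1.65368316e+02] [-0.488803   -0.6330438  -0.32366837] 0.11851768197367327
```

View pics/w3.png

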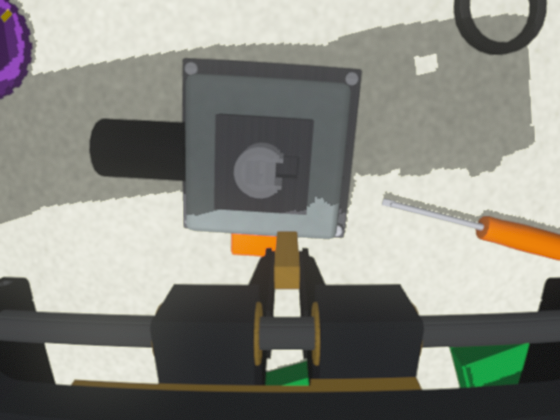

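View pics/w3c.png

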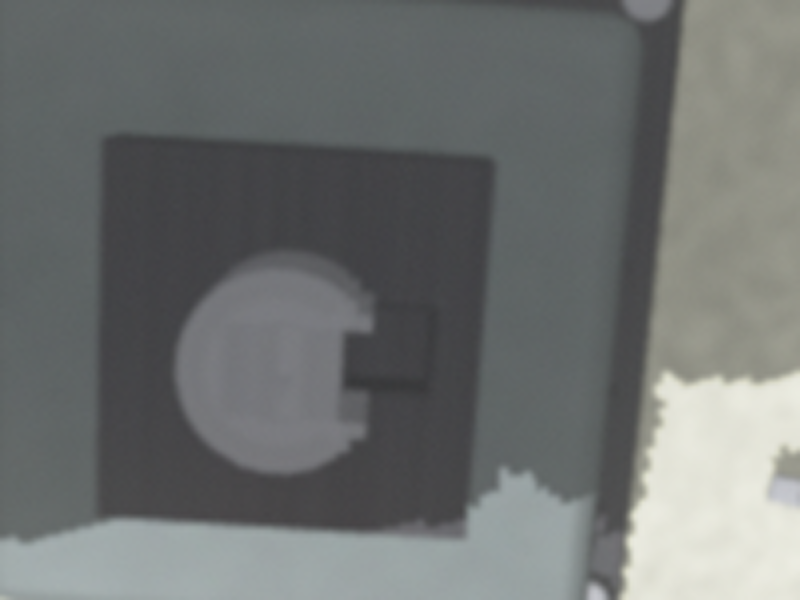

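View pics/w3k.png

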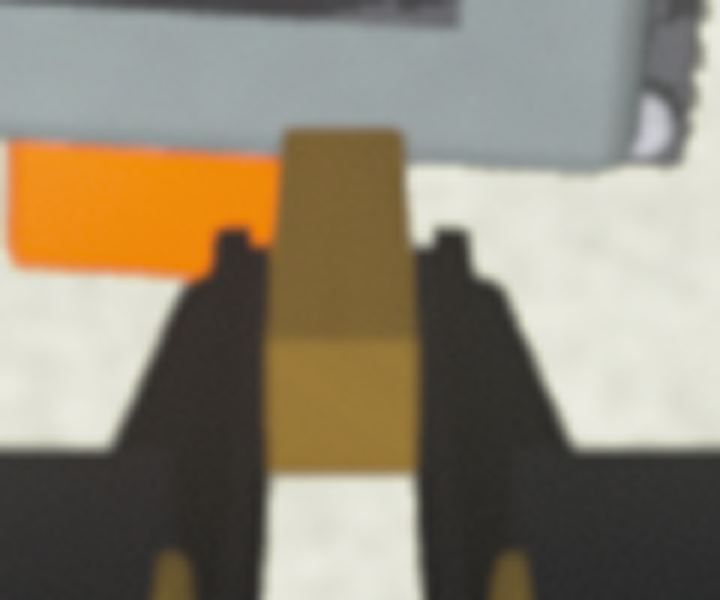

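Run:
```python
from h import *
f=dict(np.load("w3.npz"));tcp=f["tcp"];R=Ro.from_quat(f["q"]).as_matrix()
A=lambda p:[[190+x/4-.4,80+y/4-.4] for x,y in p]
B=lambda p:[[230+x/6-.4,210+y/6-.4] for x,y in p]
T=lambda X:(X-tcp)@R
print("th",np.degrees(np.arctan2(R[1,2],R[0,2])))
sh=onplane(f,A([(105,135),(494,158),(467,535),(99,520)]),80);print("shoulder",sh.round(1));print(T(sh).round(1))
e=np.diff(np.vstack([sh,sh[:1]]),axis=0);print(np.degrees(np.arctan2(e[:,1],e[:,0])),np.linalg.norm(e,axis=1))
c=onplane(f,A([(175,370),(283,475),(285,267),(205,296),(205,445)]),106)
from scipy.optimize import least_squares
r=least_squares(lambda p:np.hypot(c[:,0]-p[0],c[:,1]-p[1])-p[2],[558,44,16]);print("shaft",r.x,r.fun)
print("shaft tool",T(np.array([[*r.x[:2],106]])))
sl=onplane(f,A([(345,332),(372,332),(366,425),(340,425)]),106);print("slot top tool",T(sl).round(1),sl.round(1))
pk=onplane(f,A([(372,303),(435,305),(430,388),(350,388)]),80);print("pocket tool",T(pk).round(1))
k=onplane(f,B([(265,340),(420,340),(415,472),(268,472)]),tcp[2]+14);print("key top tool",T(k).round(1),T(k).mean(0))
k=onplane(f,B([(285,128),(402,130)]),tcp[2]-36);print("key foot edge tool",T(k).round(1))
```

```text
th -15.22529843729431
shoulder [[538.   81.5  80. ]
 [599.5  60.6  80. ]
 [578.8  -1.9  80. ]
 [516.2  18.1  80. ]]
[[-71.9  85.3 -46.9]
 [-67.9  85.4  18. ]
 [ -2.2  85.4  14.4]
 [ -5.   85.4 -51.3]]
[ -18.72135352 -108.35493339  162.34923809   71.05010829] [64.99142202 65.81350317 65.69118461 67.04008188]
shaft [557.94958219  39.23530216  16.43909766] [-0.13788154 -0.07737793  0.02244141  0.02661754  0.16620052]
shaft tool [[-36.36864954  59.35905243 -16.53686659]]
slot top tool [[-42.8  59.4  -6.3]
 [-42.8  59.4  -2.2]
 [-28.1  59.4  -3.2]
 [-28.1  59.4  -7.2]] [[569.5  42.7 106. ]
 [573.5  41.7 106. ]
 [568.7  27.7 106. ]
 [564.8  28.8 106. ]]
pocket tool [[-43.6  85.4  -2.4]
 [-43.2  85.4   8.3]
 [-28.8  85.4   7.6]
 [-28.8  85.4  -6.3]]
key top tool [[ -7.1 -14.   -5.5]
 [ -7.1 -14.    6.2]
 [  4.1 -14.    6. ]
 [  4.1 -14.   -5.4]] [ -1.49655478 -14.00031765   0.31506562]
key foot edge tool [[-6.4 36.  -5.2]
 [-6.2 36.   6.1]]
```

Request:
{"name": "jog_arm", "arguments": {"rows": [[1,-20,5,0.2,0.056],[1,-34,14,0.2,0.056],[1,-34,18,0.2,0.056],[1,-34,18,0.2,0.056],[1,-34,18,0.2,0.056],[1,-34,18,0.2,0.056]]}}

```text
t: 5.5
tcp_pos: [573.6, 33.3, 147.4]
tool_rot: [0.414, -0.573, 0.573, -0.414]
force: [-0.6, 1.5, -1.2]
width: 0.121
```

Run:
```python
from h import *
s=ctrl.state();print(s["t"],s["tcp_pos"],s["force"],s["width"],s["dq"].round(3))
f0=dict(np.load("w3.npz"));R0=Ro.from_quat(f0["q"]).as_matrix();print((s["tcp_pos"]-f0["tcp"])@R0)
f=grab("wrist","pics/w4.png"); np.savez("w4.npz",tcp=s["tcp_pos"],q=s["tool_rot"],**f)
crop(f["img"],220,160,130,130,5,"pics/w4c.png")
```

```text
5.5 [573.63750242  33.29924054 147.40750203] [-0.59353818  1.49205782 -1.21182678] 0.12146772970546806 [ 0.001 -0.002 -0.003  0.001  0.001  0.003]
[-34.75148859  17.95298727   0.16197923]
```

View pics/w4c.png

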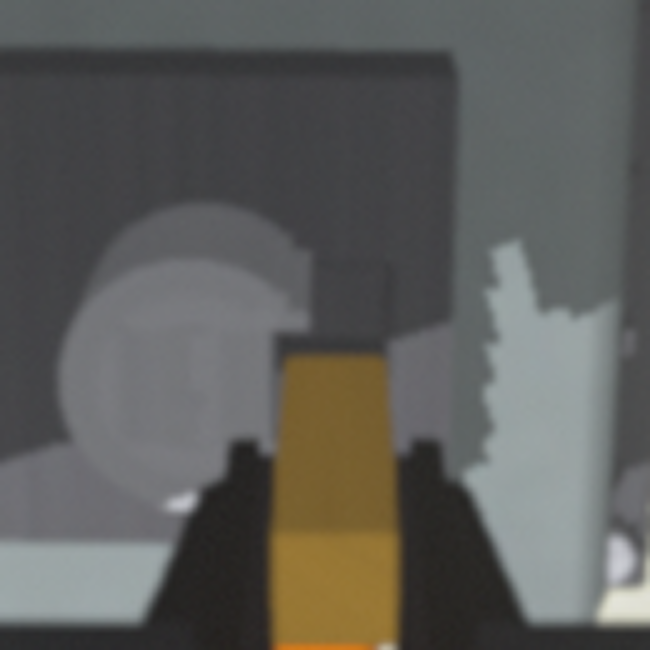

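Run:
```python
from h import *
f=dict(np.load("w4.npz"));tcp=f["tcp"];R=Ro.from_quat(f["q"]).as_matrix()
A=lambda p:[[220+x/5-.4,160+y/5-.4] for x,y in p]
T=lambda X:(X-tcp)@R
print("th",np.degrees(np.arctan2(R[1,2],R[0,2])))
sh=onplane(f,A([(0,48),(455,52),(453,470)]),80);e=np.diff(sh,axis=0);print(T(sh).round(1),np.degrees(np.arctan2(e[:,1],e[:,0])))
print("slot top corner inner wall/upper jaw",T(onplane(f,A([(276,330),(308,330)]),106)).round(2))
print("pocket",T(onplane(f,A([(320,260),(386,262)]),80)).round(2))
print("foot edge",T(onplane(f,A([(287,353),(385,353)]),tcp[2]-36)).round(2))
print("key top",T(onplane(f,A([(271,531),(400,531)]),tcp[2]+14)).round(2))
c=onplane(f,A([(58,380),(185,258),(85,305),(130,270)]),106)
from scipy.optimize import least_squares
r=least_squares(lambda p:np.hypot(c[:,0]-p[0],c[:,1]-p[1])-16,[558,40]);print("shaft",r.x,r.fun,T(np.array([[*r.x[:2],106]])))
```

```text
th -18.34547720675989
[[-37.3  67.4 -42.7]
 [-36.7  67.4  15.8]
 [ 21.2  67.4  16.6]] [ -18.92960555 -107.56322685]
slot top corner inner wall/upper jaw [[-7.93 41.4  -6.67]
 [-7.93 41.41 -2.85]]
pocket [[-8.88 67.41 -1.62]
 [-8.61 67.41  7.12]]
foot edge [[-6.93 36.   -5.23]
 [-6.93 36.    6.2 ]]
key top [[ -7.37 -14.    -5.46]
 [ -7.37 -14.     6.31]]
shaft [557.77115043  39.50941725] [ 0.00078327 -0.01768763 -0.01857333  0.03255779] [[ -0.90457323  41.40130667 -17.02945091]]
```

Request:
{"name": "jog_arm", "arguments": {"rows": [[1,0.3,2,-0.2,0],[1,0.3,6,-0.2,0],[1,0.3,12,-0.2,0],[1,0.3,12,-0.2,0]]}}

```text
t: 5.95
tcp_pos: [572.4, 33.5, 133.7]
tool_rot: [-0.415, 0.574, -0.573, 0.413]
force: [0.1, 0.0, -0.5]
width: 0.12
```

Run:
```python
from h import *
s=ctrl.state();print(s["t"],s["tcp_pos"],s["force"],s["width"],s["dq"].round(3))
f=grab("wrist","pics/w5.png"); np.savez("w5.npz",tcp=s["tcp_pos"],q=s["tool_rot"],**f)
crop(f["img"],220,160,130,130,5,"pics/w5c.png")
for i in range(2):
  grab("wrist"); s=ctrl.state();print(s["t"],s["tcp_pos"],s["force"],s["tool_rot"])
f0=dict(np.load("w4.npz"));R0=Ro.from_quat(f0["q"]).as_matrix();print((s["tcp_pos"]-f0["tcp"])@R0)
```

```text
5.95 [572.38642633  33.54727607 133.68215311] [ 0.09941905  0.0389029  -0.49788079] 0.11968506763300289 [ 0.001 -0.006 -0.008 -0.001  0.008  0.003]
6.05 [572.9487216   33.57313887 134.5938096 ] [-0.20570217 -0.28186057 -0.88481586] [-0.41426288  0.57347314 -0.57304736  0.41368049]
6.1 [573.22388875  33.60562755 134.98868488] [ 0.34790813 -0.33362402  0.22689046] [-0.41404846  0.5733209  -0.57318966  0.41390896]
[-0.16179961 12.41862565 -0.49348425]
```

View pics/w5c.png

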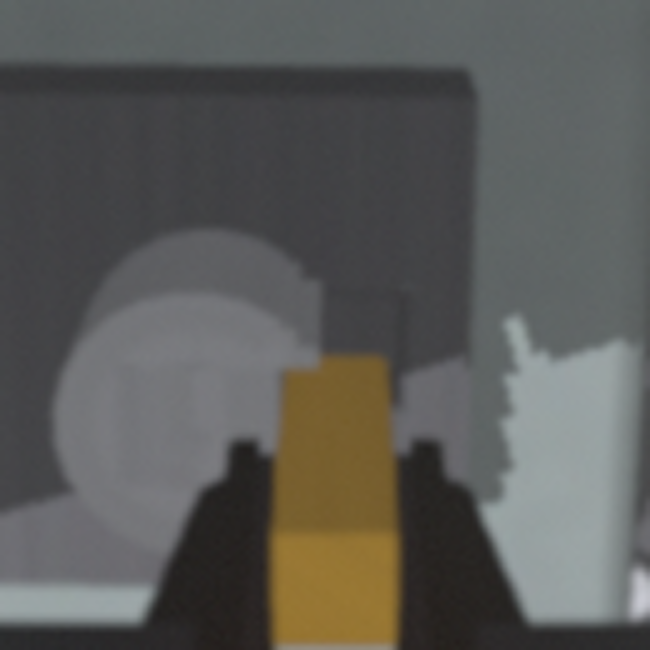

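Request:
{"name": "jog_arm", "arguments": {"rows": [[1,0,6,0,0],[1,0,11,0,0],[1,0,15,0,0],[1,0,19,0,0],[1,0,22,0,0],[1,0,24,0,0],[1,0,26,0,0],[1,0,27,0,0],[1,0,27.5,0,0],[1,0,27.5,0,0],[1,0,27.5,0,0]]}}

```text
t: 7.2
tcp_pos: [573.4, 33.5, 107.8]
tool_rot: [0.414, -0.573, 0.573, -0.414]
force: [0.4, -0.3, 0.6]
width: 0.124
```

Run:
```python
from h import *
f=grab("wrist","pics/w6.png"); s=ctrl.state();print(s["t"],s["tcp_pos"],s["force"],s["wrist_torque"],s["width"])
f0=dict(np.load("w4.npz"));R0=Ro.from_quat(f0["q"]).as_matrix();print((s["tcp_pos"]-f0["tcp"])@R0)
crop(f["img"],190,140,200,150,4,"pics/w6c.png")
```

```text
7.25 [573.39770494  33.56400804 107.81779831] [-0.0713184   0.08312758 -1.22266931] [-0.15242307  0.06236307  0.01585106] 0.1194241020289744
[-0.17955804 39.58957284 -0.32515623]
```

View pics/w6c.png

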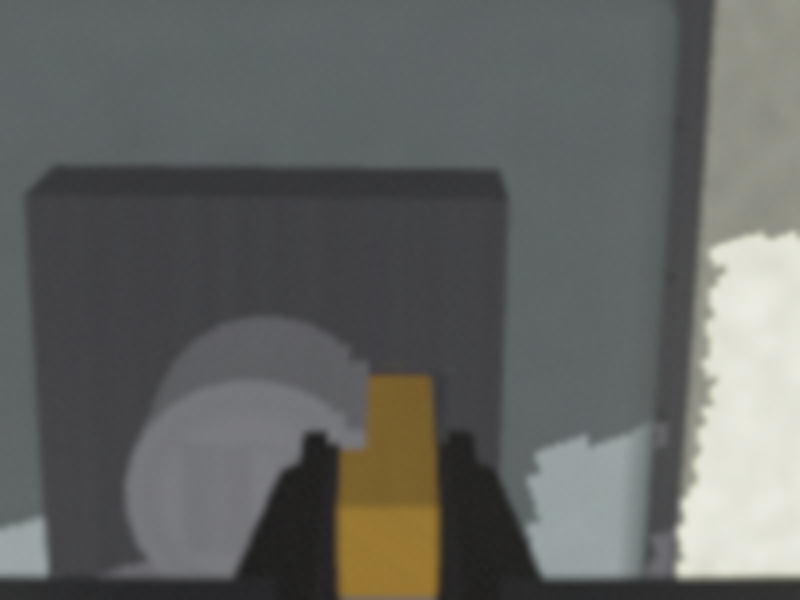

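Request:
{"name": "jog_arm", "arguments": {"rows": [[0.6,0,0,0,0],[0.6,0,0,0,0],[0.6,0,0,0,0],[0.6,0,0,0,0]]}}

```text
t: 7.65
tcp_pos: [573.3, 33.6, 107.8]
tool_rot: [0.414, -0.573, 0.573, -0.414]
force: [0.1, 0.5, 0.1]
width: 0.382
```

Run:
```python
from h import *
f=grab("wrist","pics/w7.png"); s=ctrl.state();print(s["t"],s["tcp_pos"],s["force"],s["width"])
fs=grab("scene","pics/s7.png");fd=grab("side","pics/d7.png")
a=cv2.resize(f["img"][140:290,190:390],None,fx=2,fy=2,interpolation=2);b=cv2.resize(fs["img"][180:255,220:320],None,fx=4,fy=4,interpolation=2);c=cv2.resize(fd["img"][190:265,230:330],None,fx=4,fy=4,interpolation=2)
cv2.imwrite("pics/m7.png",np.vstack([np.hstack([b,c]),np.hstack([a,a*0])]))
print(proj(fd,[[573.9,34,116],[573.9,34,122]]))
```

```text
7.7 [573.31239041  33.56208571 107.73304131] [0.01699863 0.75152935 0.69726482] 0.3890463292754092
[[288.56966576 205.01446242]
 [288.64698024 202.92034706]]
```

View pics/m7.png

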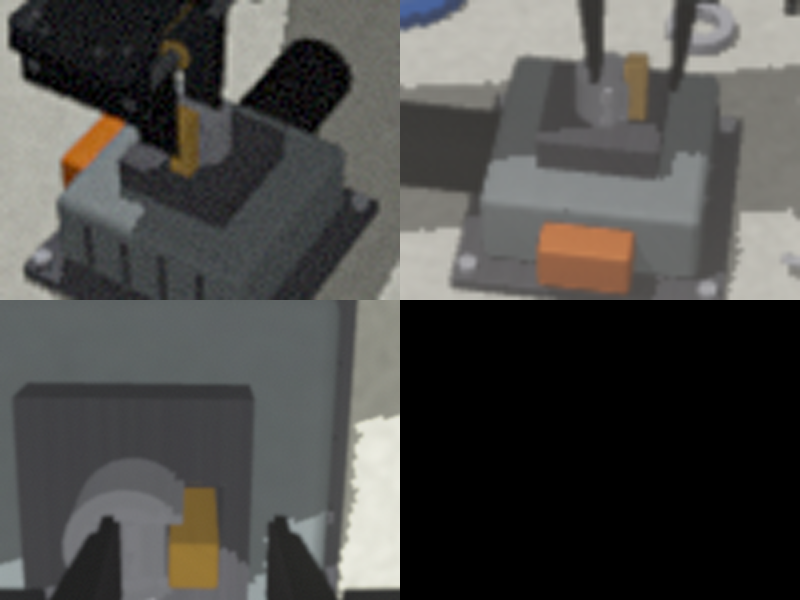

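Run:
```python
from h import *
import cv2
im=cv2.imread("pics/w7.png");crop(im,250,210,80,90,7,"pics/w7c.png")
```

```text
(no output)
```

View pics/w7c.png

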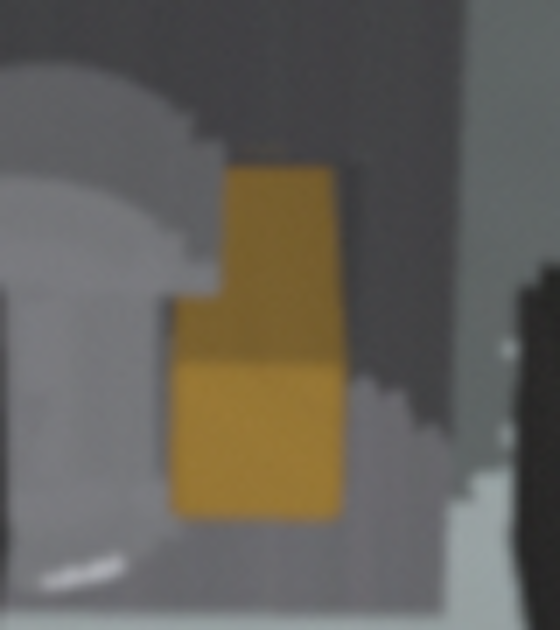

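Run:
```python
from h import *
f=grab("wrist"); s=ctrl.state();tcp=s["tcp_pos"];R=Ro.from_quat(s["tool_rot"]).as_matrix();T=lambda X:(X-tcp)@R
A=lambda p:[[250+x/7-.4,210+y/7-.4] for x,y in p]
print("foot at shoulder",T(onplane(f,A([(228,167),(333,167)]),80)).round(2))
for z in(112,116,120):
  k=onplane(f,A([(173,362),(345,362),(342,518),(175,518)]),z)
  print(z,T(k).round(2).tolist())
k=onplane(f,A([(173,362),(345,362),(342,518),(175,518)]),116).mean(0);print(k)
```

```text
foot at shoulder [[-7.92 27.67 -2.13]
 [-7.92 27.67  6.29]]
112 [[-5.25, -4.33, -5.56], [-5.25, -4.33, 6.29], [6.73, -4.33, 6.2], [6.73, -4.33, -5.55]]
116 [[-7.04, -8.33, -5.42], [-7.05, -8.33, 6.14], [4.64, -8.33, 6.06], [4.65, -8.33, -5.4]]
120 [[-8.84, -12.33, -5.28], [-8.84, -12.33, 6.0], [2.56, -12.33, 5.92], [2.56, -12.33, -5.26]]
[574.00235421  34.58018799 116.        ]
```

Run:
```python
from h import *
f=grab("scene");fd=grab("side")
print(onplane(f,[(351,189),(404,194),(371,226)],8).round(0)); print(onplane(fd,[(177,171),(180,206),(229,185)],8).round(0)); print(ctrl.state()["t"],ctrl.state()["qpos"].round(2))
```

```text
[[342. 209.   8.]
 [334. 344.   8.]
 [469. 266.   8.]]
[[336. 337.   8.]
 [338. 195.   8.]
 [466. 254.   8.]]
7.95 [-0.04  0.05  1.92  0.    1.18  0.29]
```

Request:
{"name": "jog_arm", "arguments": {"rows": [[0.5,0,-5,0,0],[0.3,0,-30,0,0],[0,0,-60,0,0],[0,-183.4,-42,-172.6,1.147],[0,-183.4,-42,-172.6,1.147],[0,-183.4,-42,-172.6,1.147],[0,-183.4,-42,-172.6,1.147],[0,-183.4,-42,-172.6,1.147],[0,-183.4,-42,-172.6,1.147],[0,-183.4,-42,-172.6,1.147],[0,-183.4,-42,-172.6,1.147],[0,-183.4,-42,-172.6,1.147],[0,-183.4,-42,-172.6,1.147],[0,-183.4,-42,-172.6,1.147],[0,-183.4,-42,-172.6,1.147]]}}

```text
t: 9.45
tcp_pos: [467.3, 261.8, 149.8]
tool_rot: [-0.037, 0.706, -0.706, 0.037]
force: [1.4, 0.3, -0.7]
width: 0.998
```

Run:
```python
from h import *
f=grab("wrist","pics/w8.png"); s=ctrl.state();print(s["t"],s["tcp_pos"],s["width"],s["qpos"].round(2),s["dq"].round(3))
np.savez("w8.npz",tcp=s["tcp_pos"],q=s["tool_rot"],**f)
R=Ro.from_quat(s["tool_rot"]).as_matrix();print(np.degrees(np.arctan2(R[1,2],R[0,2])))
crop(f["img"],190,160,200,150,4,"pics/w8c.png")
```

```text
9.5 [467.23555167 261.71526804 149.67938992] 0.9995606374718666 [ 0.41 -0.08  1.97 -0.    1.25  1.88] [ 0.001  0.    -0.001 -0.001 -0.002  0.005]
-84.02411595048873
```

View pics/w8.png

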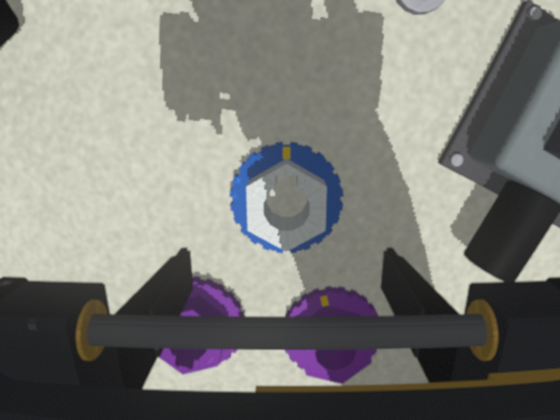

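View pics/w8c.png

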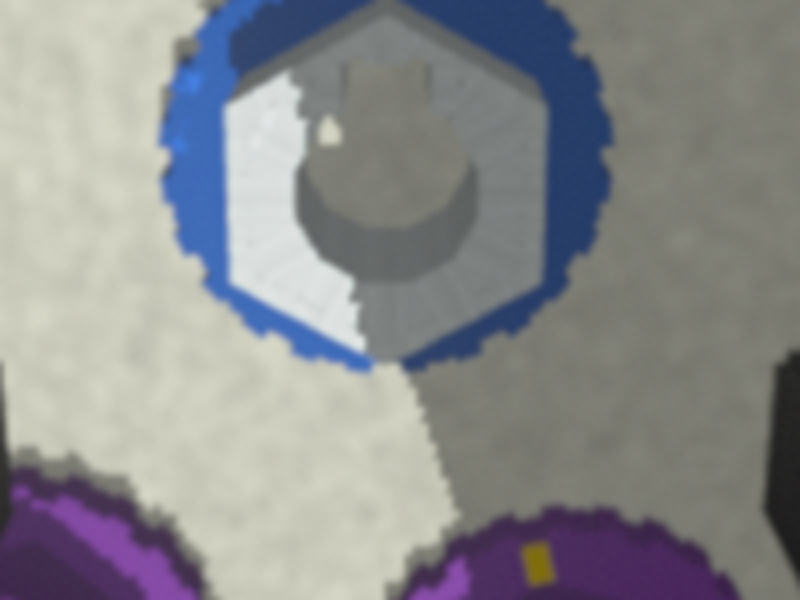

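Run:
```python
from h import *
f=dict(np.load("w8.npz"));tcp=f["tcp"];R=Ro.from_quat(f["q"]).as_matrix()
A=lambda p:[[190+x/4-.4,160+y/4-.4] for x,y in p]
T=lambda X:(X-tcp)@R
h=onplane(f,A([(387,12),(546,103),(544,282),(387,362),(230,283),(226,105)]),38);t=T(h);print(t.round(1),t.mean(0),h.mean(0))
for i in range(3):
    d=t[i+3]-t[i];print(np.linalg.norm(d),np.degrees(np.arctan2(d[2],d[0])))
k=T(onplane(f,A([(345,60),(430,60)]),38));print("keyway",k)
m=cv2.inRange(f["img"],(0,120,130),(90,255,255)); print(cv2.countNonZero(m))
img=f["img"].astype(int);
b,g,r=img[...,0],img[...,1],img[...,2]
m=((np.minimum(g,r)-b)>50); m[:140]=0;m[165:]=0; y,x=np.nonzero(m[:,270:310]);print("mark px",x.mean()+270,y.mean(),len(x)); print(T(onplane(f,[(x.mean()+270,y.mean())],12)))
```

```text
[[-35.3 111.7   0.8]
 [-17.7 111.7  31.5]
 [ 18.9 111.7  32.2]
 [ 36.  111.7   0.9]
 [ 19.1 111.7 -30.5]
 [-17.3 111.7 -30.2]] [  0.62999593 111.67944224   0.77831077] [466.68678848 260.87075249  38.        ]
71.2814183878312 0.012336037446874714
72.01323018939073 -59.338676934888724
72.05180959420869 -120.07346784118161
keyway [[-26.02809784 111.67823773  -7.17952026]
 [-26.0311339  111.67888913   9.04727081]]
0
mark px 286.11538461538464 152.51923076923077 52
[[-39.42580505 137.6781074    0.65154616]]
```

Request:
{"name": "jog_arm", "arguments": {"rows": [[0,0.6,45,0.4,0],[0,0.6,90,0.4,0],[0,0.6,115,0.4,0],[0,0.6,125,0.4,0],[0,0.6,130,0.4,0],[0,0.6,133,0.4,0],[0,0.6,133.5,0.4,0],[0,0.6,133.5,0.4,0],[1,0.6,133.5,0.4,0],[1,0.6,133.5,0.4,0],[1,0.6,133.5,0.4,0],[1,0.6,133.5,0.4,0],[1,0.6,133.5,0.4,0]]}}

```text
t: 10.8
tcp_pos: [466.6, 261.6, 16.2]
tool_rot: [-0.037, 0.706, -0.706, 0.037]
force: [-0.6, 0.5, 0.8]
width: 0.645
```

Request:
{"name": "jog_arm", "arguments": {"rows": [[1,0,-10,0,0],[1,0,-35,0,0],[1,0,-75,0,0],[1,0,-115,0,0],[1,0,-144,0,0],[1,1,-144,40,0.12],[1,1,-144,80,0.24],[1,1,-144,120,0.36],[1,1,-144,155,0.424],[1,1,-144,180,0.424],[1,1,-144,195,0.424],[1,1,-144,199.6,0.424],[1,1,-144,199.6,0.424],[1,1,-144,199.6,0.424],[1,1,-144,199.6,0.424],[1,1,-144,199.6,0.424]]}}

```text
t: 12.4
tcp_pos: [486.1, 63.6, 160.1]
tool_rot: [0.112, 0.698, -0.698, -0.112]
force: [-0.7, 0.8, -4.1]
width: 0.65
```

Run:
```python
from h import *
f=grab("wrist","pics/w9.png"); s=ctrl.state();print(s["t"],s["tcp_pos"],s["width"],s["dq"].round(3))
np.savez("w9.npz",tcp=s["tcp_pos"],q=s["tool_rot"],**f)
R=Ro.from_quat(s["tool_rot"]).as_matrix();print(np.degrees(np.arctan2(R[1,2],R[0,2])))
crop(f["img"],190,40,200,150,4,"pics/w9c.png");crop(f["img"],190,160,200,150,4,"pics/w9h.png")
```

```text
12.45 [486.16931875  63.50638497 160.12753227] 0.6491654980361409 [-0.005 -0.001  0.001 -0.002 -0.001 -0.001]
-108.28427049002713
```

View pics/w9.png

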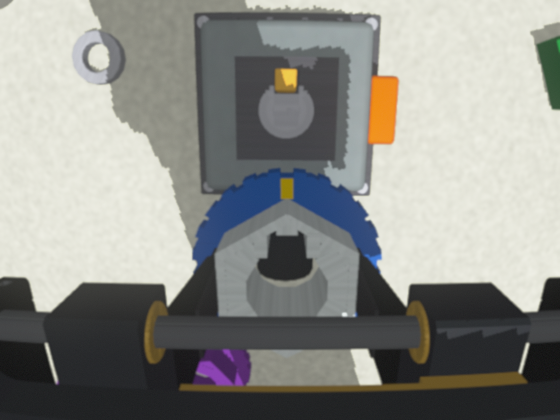

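View pics/w9c.png

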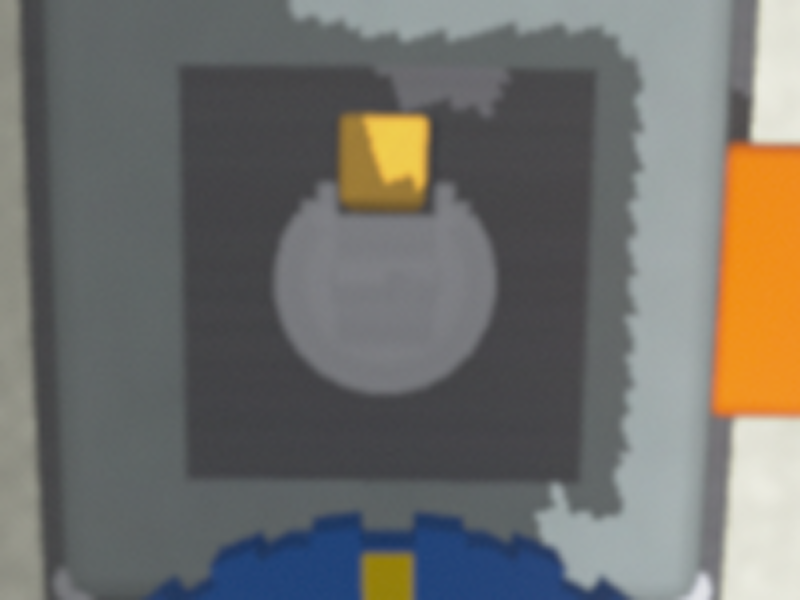

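View pics/w9h.png

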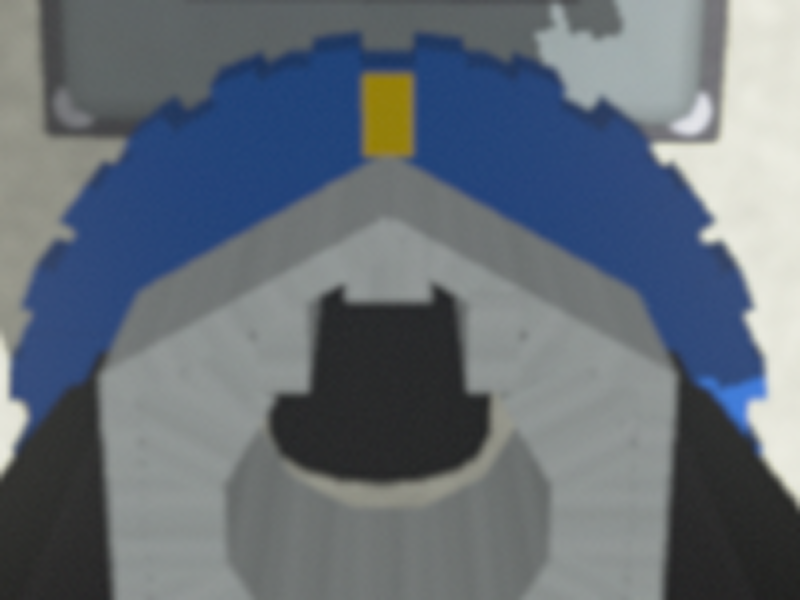

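Run:
```python
from h import *
from scipy.optimize import least_squares
f=dict(np.load("w9.npz"));tcp=f["tcp"];R=Ro.from_quat(f["q"]).as_matrix()
A=lambda p:[[190+x/4-.4,40+y/4-.4] for x,y in p]
H=lambda p:[[190+x/4-.4,160+y/4-.4] for x,y in p]
T=lambda X:((X-tcp)@R).round(2)
c=onplane(f,A([(273,283),(497,283),(385,395),(300,355),(470,355),(283,235),(490,240)]),106)
r=least_squares(lambda p:np.hypot(c[:,0]-p[0],c[:,1]-p[1])-p[2],[558,40,16]);print("shaft",r.x,r.fun.round(2),T(np.array([[*r.x[:2],106]])))
k=onplane(f,A([(340,113),(431,115),(428,207),(340,207)]),116);print("key",T(k).tolist(),T(k).mean(0),k.mean(0))
sh=onplane(f,A([(180,67),(596,70),(578,480),(188,478)]),80);print("sh",T(sh).tolist(),T(sh).mean(0));e=np.diff(np.vstack([sh,sh[:1]]),axis=0);print(np.degrees(np.arctan2(e[:,1],e[:,0])))
z=tcp[2]
print("hex",T(onplane(f,H([(387,218),(678,375),(100,375)]),z+21.8)).tolist())
print("hexfoot",T(onplane(f,H([(387,155)]),z-4.2)).tolist())
print("kw",T(onplane(f,H([(313,392),(467,392),(345,302),(433,302),(318,292),(460,292)]),z+21.8)).tolist())
print("mark",T(onplane(f,H([(362,72),(413,72),(413,158),(364,158)]),z-4.2)).tolist())
```

```text
shaft [557.81694217  39.33844126  16.30037932] [ 0.04 -0.01  0.    0.01 -0.03 -0.05  0.04] [[-75.62  54.11   0.47]]
key [[-98.49, 44.11, -5.65], [-98.23, 44.11, 6.71], [-86.05, 44.11, 6.37], [-86.05, 44.11, -5.73]] [-92.205  44.11    0.425] [573.58147524  34.18221781 116.        ]
sh [[-108.64, 80.11, -31.94], [-108.21, 80.11, 33.79], [-42.74, 80.12, 32.84], [-43.08, 80.12, -32.65]] [-75.6675  80.115    0.51  ]
[-108.66211439  160.88634207   71.41720567  -18.90169277]
hex [[-35.54, -21.81, 0.69], [-17.88, -21.81, 31.97], [-17.9, -21.8, -30.15]]
hexfoot [[-35.53, 4.19, 0.71]]
kw [[-15.99, -21.8, -7.26], [-15.98, -21.8, 9.29], [-26.28, -21.8, -3.74], [-26.28, -21.8, 5.54], [-27.4, -21.8, -6.57], [-27.4, -21.81, 8.37]]
mark [[-45.68, 4.19, -2.25], [-45.68, 4.19, 3.78], [-35.16, 4.19, 3.83], [-35.16, 4.19, -2.06]]
```

Request:
{"name": "jog_arm", "arguments": {"rows": [[1,-30,0,-0.4,0.007],[1,-55,5,-0.4,0.007],[1,-70,10,-0.4,0.007],[1,-75.7,16,-0.4,0.007],[1,-75.7,19,-0.4,0.007],[1,-75.7,19,-0.4,0.007],[1,-75.7,19,-0.4,0.007],[1,-75.7,19,-0.4,0.007],[1,-75.7,19,-0.4,0.007]]}}

```text
t: 13.35
tcp_pos: [558.2, 39.6, 141.7]
tool_rot: [0.115, 0.698, -0.698, -0.115]
force: [0.6, -0.0, -3.3]
width: 0.651
```

Run:
```python
from h import *
f=grab("wrist","pics/w10.png"); s=ctrl.state();print(s["t"],s["tcp_pos"],s["force"],s["width"],s["dq"].round(3))
f0=dict(np.load("w9.npz"));R0=Ro.from_quat(f0["q"]).as_matrix();print((s["tcp_pos"]-f0["tcp"])@R0)
np.savez("w10.npz",tcp=s["tcp_pos"],q=s["tool_rot"],**f)
crop(f["img"],190,160,200,150,4,"pics/w10h.png")
```

```text
13.4 [558.18901943  39.53457913 141.60970196] [-0.08072042 -0.7967071  -3.54329886] 0.6509490300645406 [-0.001  0.004 -0.002 -0.001  0.001  0.001]
[-75.90739879  18.50495481   0.16810275]
```

View pics/w10h.png

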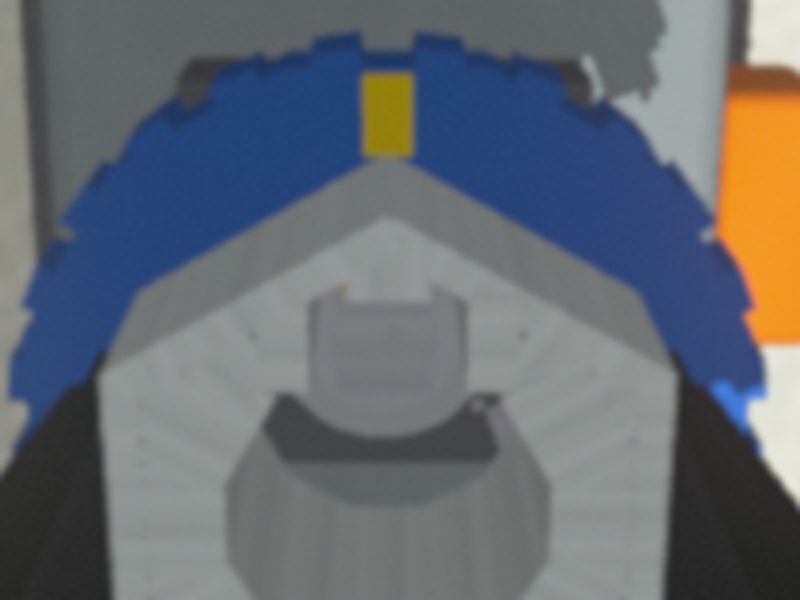

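Request:
{"name": "jog_arm", "arguments": {"rows": [[1,0.2,0,-0.5,0],[1,0.2,5,-0.5,0],[1,0.2,10,-0.5,0],[1,0.2,14,-0.5,0],[1,0.2,17,-0.5,0],[1,0.2,18,-0.5,0],[1,0.2,18,-0.5,0],[1,0.2,18,-0.5,0]]}}

```text
t: 14.2
tcp_pos: [558.4, 39.9, 123.3]
tool_rot: [0.115, 0.698, -0.698, -0.115]
force: [-0.0, -0.6, -3.3]
width: 0.646
```

Run:
```python
from h import *
f=grab("wrist","pics/w11.png"); s=ctrl.state();print(s["t"],s["tcp_pos"],s["force"],s["wrist_torque"],s["width"])
f0=dict(np.load("w9.npz"));R0=Ro.from_quat(f0["q"]).as_matrix();print((s["tcp_pos"]-f0["tcp"])@R0)
crop(f["img"],190,160,200,150,4,"pics/w11h.png")
```

```text
14.25 [558.40911091  39.93389832 123.40018026] [ 0.53129958  0.0959635  -3.51710764] [-0.00654635  0.15489113  0.01312453] 0.6504349036661272
[-75.9941847   36.71449744  -0.27866544]
```

View pics/w11h.png

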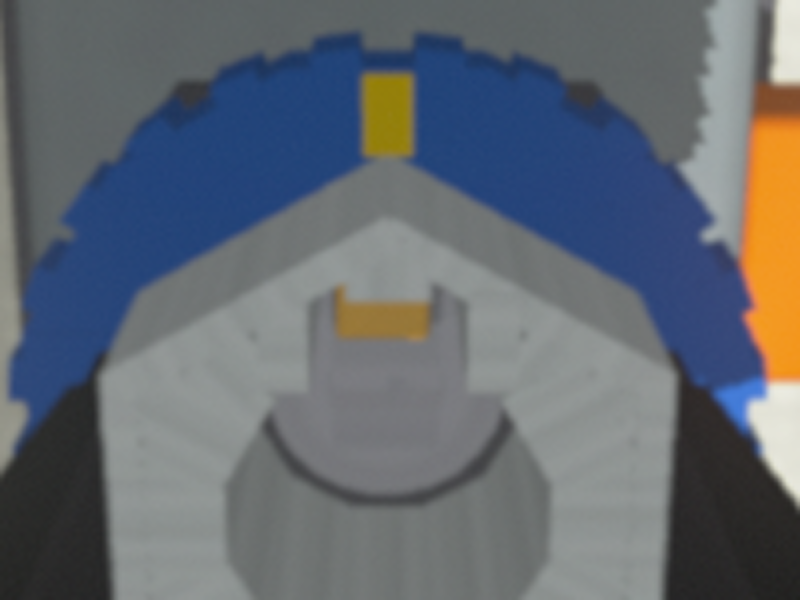

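Request:
{"name": "jog_arm", "arguments": {"rows": [[1,0.2,4,0,0],[1,0.2,8,0,0],[1,0.2,12,0,0],[1,0.2,16,0,0],[1,0.2,20,0,0],[1,0.2,22,0,0],[1,0.2,24,0,0],[1,0.2,25,0,0],[1,0.2,25.5,0,0],[1,0.2,26,0,0]]}}

```text
t: 15.25
tcp_pos: [558.2, 40.0, 97.3]
tool_rot: [0.115, 0.698, -0.698, -0.115]
force: [0.0, 1.0, -4.6]
width: 0.65
```

Run:
```python
from h import *
f=grab("wrist","pics/w12.png"); s=ctrl.state();print(s["t"],s["tcp_pos"],s["force"],s["wrist_torque"],s["width"])
crop(f["img"],190,160,200,150,4,"pics/w12h.png")
```

```text
15.3 [558.10754818  40.01659424  97.21616652] [ 0.19309406  0.42448355 -3.65134727] [-0.00423334  0.17103292  0.0135716 ] 0.6491554750118274
```

View pics/w12h.png

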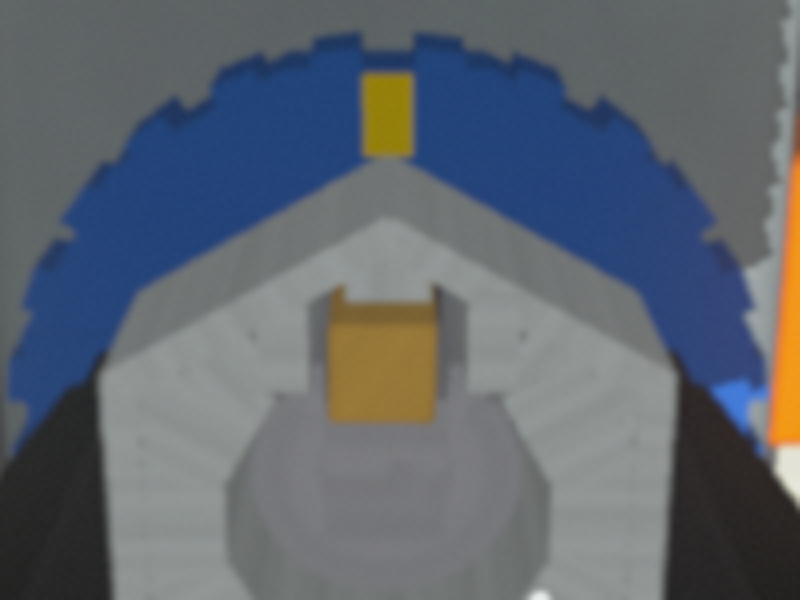

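Request:
{"name": "jog_arm", "arguments": {"rows": [[1,0,0.8,0,0],[1,0,1.2,0,0],[1,0,1.2,0,0],[0.2,0,1.2,0,0],[0,0,1.2,0,0],[0,0,1.2,0,0],[0,0,1.2,0,0],[0,0,1.2,0,0]]}}

```text
t: 16.1
tcp_pos: [558.2, 40.0, 96.2]
tool_rot: [0.115, 0.698, -0.698, -0.115]
force: [0.1, -0.1, 0.6]
width: 0.983
```

Request:
{"name": "jog_arm", "arguments": {"rows": [[0,0,-5,0,0],[0,0,-20,0,0],[0,0,-50,0,0],[0,40,-90,0,0],[0,40,-90,0,0],[0,40,-90,0,0],[0,40,-90,0,0],[0,40,-90,0,0]]}}

```text
t: 16.9
tcp_pos: [519.7, 52.6, 184.4]
tool_rot: [-0.114, -0.697, 0.698, 0.116]
force: [-0.2, -0.8, -0.1]
width: 0.997
```

Run:
```python
from h import *
f=grab("wrist","pics/w13.png"); s=ctrl.state();print(s["t"],s["tcp_pos"],s["force"],s["width"],s["dq"].round(3))
np.savez("w13.npz",tcp=s["tcp_pos"],q=s["tool_rot"],**f)
fd=grab("side","pics/d13.png");fs=grab("scene","pics/s13.png")
np.savez("s13.npz",**fs);np.savez("d13.npz",**fd)
cv2.imwrite("pics/m13.png",np.vstack([np.hstack([cv2.resize(i["img"][y:y+75,x:x+100],None,fx=4,fy=4,interpolation=2) for i,x,y in((fs,220,180),(fd,230,180))]),]))
crop(f["img"],190,90,200,150,4,"pics/w13c.png")
```

```text
16.95 [519.7065292   52.63175356 184.26104905] [-0.5864092  -0.14422462 -0.21755879] 1.0002585720464416 [ 0.001  0.001 -0.002  0.     0.001  0.   ]
```

View pics/w13c.png

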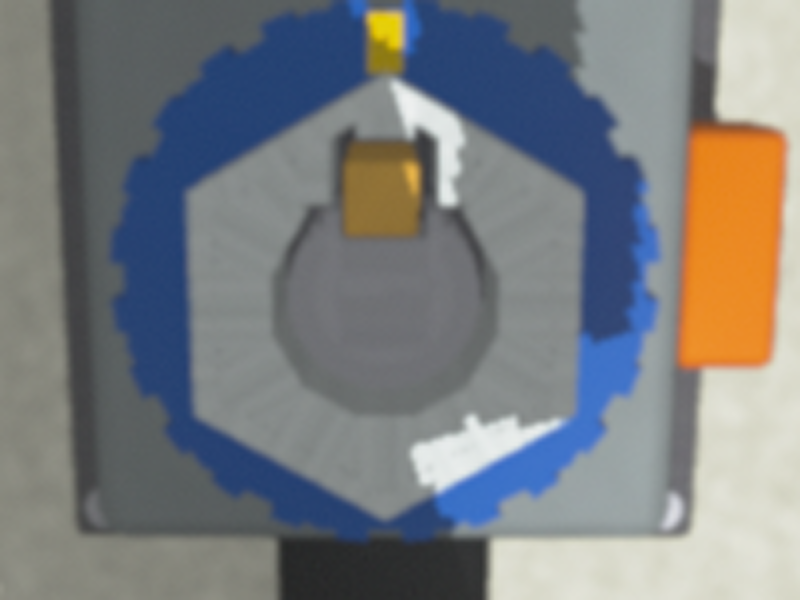

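View pics/m13.png

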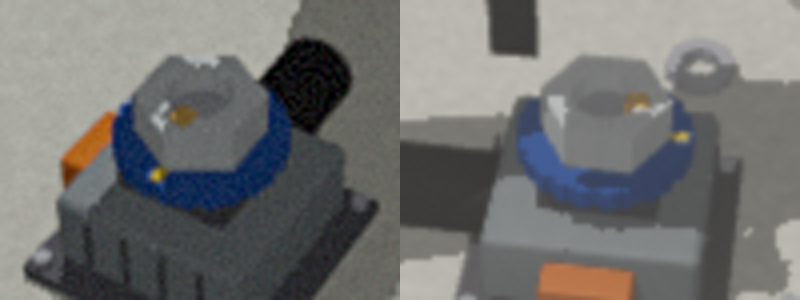

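Run:
```python
from h import *
f=dict(np.load("w13.npz"))
A=lambda p:[[190+x/4-.4,90+y/4-.4] for x,y in p]
for z in(114,118,122):
  h=onplane(f,A([(385,76),(584,190),(577,415),(387,521),(193,413),(187,188)]),z)
  print(z,h.mean(0).round(2),[np.linalg.norm(h[i]-h[i+3]).round(2) for i in range(3)],np.degrees(np.arctan2(*(h[0]-h[3])[[1,0]])))
k=onplane(f,A([(347,162),(420,160),(420,236),(345,236)]),116);print("key",k.mean(0),[np.linalg.norm(k[i]-k[i-1]).round(2) for i in range(4)])
```

```text
114 [557.46  39.13 114.  ] [np.float64(72.85), np.float64(73.14), np.float64(73.33)] -18.52175805384287
118 [558.11  38.91 118.  ] [np.float64(71.64), np.float64(71.92), np.float64(72.11)] -18.521758053842888
122 [558.76  38.69 122.  ] [np.float64(70.43), np.float64(70.71), np.float64(70.89)] -18.521758053842888
key [573.87571503  33.97639461 116.        ] [np.float64(11.6), np.float64(11.44), np.float64(11.91), np.float64(11.89)]
```

```bash
python3 -c "
from workcell import ctrl
print(ctrl.finish_job(), ctrl.state()['t'])"
```

```text
the job is handed in; nothing more can be done
the job is handed in; nothing more can be done
```

The key is in the shaft's slot and the pulley is on the shoulder over it, both released. I handed the job in at about 17 s; no verdict was reported.

**What I did:** I lifted the brass key from the rack, lowered it into the slot and let it drop the last few millimetres into the pocket. I then gripped the aluminium-boss pulley by its flats, leaving the two purple look-alikes alone. I turned it about 24° and slid it down over the key. The arm backed off about 90 mm, with the force reading near zero.

**Last checks, from the wrist camera:**

| Check | Measured | Expected |
|---|---|---|
| Pulley centre from the shaft axis | about 0.5 mm | under 5 mm |
| Height of pulley top | about 118 mm ±1 mm | 118 mm |
| Pulley direction | -18.5° | drive about -18.3° to -18.8° |
| Key from the shaft axis | about 16.9 mm | 17 mm |
| Key height | Side lengths of 11.4–11.9 mm, taking the top at 116 mm, against a true 12 mm | down in the pocket |

- **Least certain:** the key's height is only known to about 2 mm from a single view. Its side lengths and the visible drop both agree with it being fully down.
- **Not measured again:** I did not re-measure the bystanders at the end. No unexpected contact force showed at any reading.
- **Disagreement:** early in the job the fixed cameras differed from the wrist camera by up to about 6 mm on the shaft and 3–4° on the drive's direction. I used the wrist camera for both fits.

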